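# Hang the lift-off door on the thread cabinet

## Task

Take the thread cabinet's lift-off door out of the slotted rack, hold it open and upright in front of the cabinet, and lower it so that both its sockets go over the two upright hinge pins together and sit fully home; feel for the pins, because their plates are screwed on through slots, and neither force the door nor let it drop. Then let go and swing the door gently shut. Leave the spare shelf board and the craft things on the table where they are.

Things in the scene. Friction and masses are not known exactly. Their poses are not given: they have to be found in the camera images.
- cabinet: Fixed thread cabinet of brown wood, 140 deep (x) x 250 wide (y) x 224 mm high, spools on two shelves. Origin: centre of its underside, z up. Its open front is a face frame in the plane x = -70 mm that looks along -x. On the face's -y side two steel plates, one above the other, carry the upright hinge pins (see hinge_low).
- hinge_low (a point): Nominal centre of the lower hinge shoulder: cabinet frame x = -83, y = -108, z = 58 mm, axes as the cabinet. A flat shoulder 16 mm across carries an upright pin, 8 mm across, 16 mm tall, square-ended. The plates were screwed on through slots: the two true pins stand on one vertical line, up to 5 mm either way along y from this point, exact in x and z. Screws tight: the pins do not give.
- hinge_up (a point): Nominal centre of the upper hinge shoulder, 100 mm above the lower one (cabinet frame z = 158 mm), with a like pin, off along y by the same unknown amount. Pin tips are at z = 74 and 174 mm. It bars the way from above to the lower pin: bring the sockets in from the front, just over the tips. Axes as the cabinet.
- bumper (a point): Tip of the upper of two rubber bumpers on the face's free side (cabinet frame x = -76, y = 112, z = 192 mm; the other at z = 48). They stop the shut door parallel to the face, its middle plane 13 mm before the face. Axes as the cabinet.
- door: Lift-off door, brown wood slab 12 thick (x) x 206 wide (y) x 180 mm high, 0.22 to 0.45 kg, upright in the rack. Origin: centre of its underside. Outer face (straps, knob) looks along -x, hinge edge is at y = -103 mm. Hung: underside 28, top edge 208 mm above the table. Shut, its yaw equals the cabinet's; opened, it is larger by the opening angle (0 to 3 rad; at 1.57 it stands straight out).
- socket_low (a point): Centre of the lower mouth of the door's lower socket, a steel tube beyond the hinge edge: door frame x = 0, y = -117, z = 30 mm, axes as the door. Tube 16 mm outside, 10 mm bore, 20 mm long, square-ended, open at both ends: 1 mm play round the pin. Fully home, its mouth rests on the shoulder. On the pins the door turns freely and may sag 0.02 rad in its play.
- socket_up (a point): Centre of the lower mouth of the like upper socket (door frame x = 0, y = -117, z = 130 mm). Axes as the door.
- door_knob (a point): Tip of the brass knob (20 mm diameter, stands 18 mm off the outer face) near the free edge: door frame x = -24, y = +85, z = 90 mm. Axes as the door.
- rack: Fixed slotted birch rack, 180 (x) x 170 (y) x 42 mm high, origin at the centre of its underside. Slots along y, 14 mm wide, floor 14 mm above the table, at x = -66, -22, 22, 66 mm. The door stands in the slot at -66 or 22 (top edge 194 mm above the table), the spare board in the other; clear rulers, at most 119 mm above the table, in the slots at -22 and 66 mm.
- shelf_board: Spare shelf board of pale birch, 12 x 200 x 108 mm high, plain, without sockets, standing in the rack; to stay there. Origin: centre of its underside.
- bobbin_tray: Lavender plastic bobbin tray, 130 x 85 x 18 mm, origin centre of underside. Bystander.
- hoop: Round birch embroidery hoop lying flat, 156 mm across, 12 mm high, brass screw at +x. Origin: centre of underside. Bystander.
- dispenser: Stainless push dispenser of sequins, 72 mm diameter, 111 mm high. Origin: centre of underside. Bystander.
- jar: Glass jar with aluminium screw lid, 80 mm diameter, 104 mm high. Origin: centre of underside. Bystander.
- magnifier: Chrome magnifier on a hinged stand: foot 110 mm across, lens ring 92 mm across held towards -x, about 185 mm high. Origin: centre of underside. Bystander.
- scissors: Scissors lying flat, about 170 mm long, 10 mm high. Origin near the pivot. Bystander.
- thread_spool: Wooden thread spool standing upright, 34 mm diameter, 48 mm high. Origin: centre of underside. Bystander.

How it is judged (in metres and radians):
On the way:
1. the door stands open with both sockets fully home on both pins (x of socket_low in the frame of hinge_low between -0.005 and 0.005 m and y of socket_low in the frame of hinge_low between -0.0065 and 0.0065 m and z of socket_low in the frame of hinge_low between -0.004 and 0.004 m and x of socket_up in the frame of hinge_up between -0.005 and 0.005 m and y of socket_up in the frame of hinge_up between -0.0065 and 0.0065 m and z of socket_up in the frame of hinge_up between -0.004 and 0.004 m and angle between door's own z axis and vertical below 0.06 rad and angle between the y axis of door and the y axis of cabinet, either way round above 0.35 rad), for 0.2 s.
At the end, for the whole second after the job is handed in: Both sockets fully home on the pins (mouths within 4 mm of the shoulders' height, 5 mm of the hinge line front to back and 6.5 mm of its nominal place along the face), the door upright within 0.06 rad, shut within 0.06 rad of the cabinet's face, at rest and let go (x of socket_low in the frame of hinge_low between -0.005 and 0.005 m and y of socket_low in the frame of hinge_low between -0.0065 and 0.0065 m and z of socket_low in the frame of hinge_low between -0.004 and 0.004 m and x of socket_up in the frame of hinge_up between -0.005 and 0.005 m and y of socket_up in the frame of hinge_up between -0.0065 and 0.0065 m and z of socket_up in the frame of hinge_up between -0.004 and 0.004 m and angle between the y axis of door and the y axis of cabinet, either way round below 0.06 rad and y of door_knob in the frame of cabinet above 0.05 m and angle between door's own z axis and vertical below 0.06 rad and linear speed of door below 0.02 m/s and contact force between door and the arm below 0.1 N and contact force between door and the fingers below 0.1 N); the robot touches nothing.
It fails at once if the door is pressed or knocked against the cabinet or its pins with more than 35 N (contact force between door and cabinet above 35 N).
It fails at once if the door is let drop onto the hinge (faster than 0.2 m/s while its sockets are over the pins and not yet home) (horizontal distance between socket_low and hinge_low below 0.012 m and linear speed of door above 0.2 m/s and z of socket_low in the frame of hinge_low between 0.003 and 0.016 m).
It fails at once if the spare shelf board or one of the craft things on the table is moved more than 20 mm (distance of any of shelf_board, bobbin_tray, hoop, dispenser, jar, magnifier, scissors, thread_spool from where it was at the start of the episode above 0.02 m).
It also fails if it takes over 72 s, if anything falls off the work surface, if the arm or the gripper's body presses on something with over 40 N, if the wrist force passes 120 N, or if a joint passes its speed limit or range.

## Robot

A 7-joint arm with a two-finger parallel gripper is mounted at the origin on the work surface. World frame = base frame: x ahead of the robot, y to its left, z up, the work surface at z = 0. Lengths are in mm, angles in rad, forces in N, time in s.
With the tool pointing down it reaches from about 350 to 900 mm from the base axis. Payload 7.2 kg.
Tool frame: the origin (TCP) lies on the centre line of the jaws, within the pads' length; the fingertips stand 8 mm ahead of it and the grasp point (between the pads) lies 11 mm behind it; z points along the fingers, y is the line along which they close (so a half turn about z gives the same grasp; the last joint's range is limited). The gripper opens to 85 mm and grips with 20 to 120 N. Pads are 22 mm wide; open, the fingers measure 114 mm over their backs; the gripper's body (76 mm by 85 mm) begins 54 mm behind the grasp point. The pads swing forward as they close: fully open they stand 13 mm farther back than shut.
Start: joints at [1.118, 0.411, -0.013, 1.596, 0.006, 1.134, -0.082], TCP at [234.597, -579.304, 239.297] pointing down, gripper open.
Joint ranges: [-2.95, 2.95], [-0.29, 1.99], [-1.47, 1.44], [0.14, 2.54], [-1.03, 4.17], [0.13, 1.85], [-2.86, 2.86]. Speed limits (rad/s): [2.39, 2.39, 3.01, 3.01, 3.14, 3.14, 3.14].

## Interface

Orientations are given as a rotation vector (axis times angle).
In Python, from rig import ctrl gives the robot as it stands. The module is installed in compiled form; this text tells all that it offers.
- The arm moves only by the tool apply_moves, never from a script. Its arguments are lists of equal length, an entry for each row: "linear": the shift along the tool's x, y, z in units of 40 mm (1.0 is 40 mm), a list of three; "turn": the turn, a rotation vector about the tool's x, y, z in units of 6 degrees (1.0 is 6 degrees), a list of three; "hand": the opening, from 0 (shut) to 1 (fully open). In form: {"linear": [[dx, dy, dz], ...], "turn": [[ax, ay, az], ...], "hand": [hand, ...]}. A call has 1 to 10 rows; each row is the pose to reach, as a shift and turn from the pose commanded when the call began, along the tool's axes at that moment; what a row does not reach only later rows make up. A row lasts 1/12 s, in which the tool goes at most 41.7 mm and 7.16 degrees, less where a joint would pass 70% of its speed; a pose out of reach is approached as far as the arm can. A call with a gripper value outside its range is refused whole. The fingers move at their own pace and stop on an object; the grip force is fixed at half the most. Time passes only in rows, so rows that repeat a pose let the fingers close. It gives the time, the measured TCP pose, the force, the opening and the grip force at its end, in the units of the state.
- ctrl.sense(): the state, without advancing time (a new reading comes with each control period).
- ctrl.capture(name): name is "scene" or "top"; returns the picture (480x640x3 uint8, blue, green, red); there is no depth.
- ctrl.calibration(name): a dict with "K" (3x3 intrinsics, pixels), "position" and "orientation" of the camera in the world. Camera axes: x right, y down, z forward; pixel columns grow to the right and rows downward; lengths in mm; the calibration is good to about 2 mm. A picture is of the moment at which its call begins. calibration takes no time and is no camera call.
- ctrl.close_job(): hands the job in; it is judged then, once.
The state is a dict: "time_s": time; "joint_pos": joint angles; "joint_velocities": joint speeds; "joint_efforts": joint torques, N m; "position": TCP position; "ee_rot": TCP orientation; "wrist_force": force on the tool from outside, world axes, zero at the start; "ft_torque": the same for the moment, N m; "gripper_width": finger opening in mm; "gripper_force": force on a finger pad.
Only numpy, scipy, OpenCV 4.12 (cv2) and the standard library are available. Lean on these libraries where they do the work, as an engineer would, in place of code of your own. Each camera call takes 0.05 s, during which the arm holds its last target. There are 200 camera calls.

## Working session

There is one attempt and no reset: what is moved stays moved. The work goes in short steps, Python scripts to look and compute and a tool call to move; the robot and the scene stay as the last step left them, time stands still between calls to the robot, and variables do not carry over. Pictures are saved under pics/ and viewed, at most 10 in all, crops included, and the job is handed in when it is done.

Besides the shell and the picture viewer there is one more tool, called after "Call:" in YAML: its name, and indented under it one key for each argument. apply_moves: Moves the arm, as the interface text tells. Its arguments: {"type":"object","properties":{"linear":{"type":"array","items":{"type":"array","items":{"type":"number"}}},"turn":{"type":"array","items":{"type":"array","items":{"type":"number"}}},"hand":{"type":"array","items":{"type":"number"}}},"required":["linear","turn","hand"]}

```bash
mkdir -p pics; python3 - <<'E'
from rig import ctrl
import cv2
for n in("scene","top"):
    cv2.imwrite(f"pics/{n}0.png",ctrl.capture(n)); c=ctrl.calibration(n); print(n,c)
print(ctrl.sense())
E
```

```text
scene {'K': array([[518.5884927 ,   0.        , 319.72037598],
       [  0.        , 518.5884927 , 235.79940273],
       [  0.        ,   0.        ,   1.        ]]), 'position': array([1266.78682052,  303.29856031,  868.35128512]), 'orientation': array([-1.32872713, -2.18195974,  0.95373386])}
top {'K': array([[554.09936942,   0.        , 318.3379785 ],
       [  0.        , 554.09936942, 225.93715203],
       [  0.        ,   0.        ,   1.        ]]), 'position': array([ 471.28227104,  -71.6238588 , 1467.15273119]), 'orientation': array([-2.17653026,  2.20572772, -0.07738914])}
{'time_s': 0.1, 'joint_pos': array([ 1.11776242,  0.41183187, -0.01270936,  1.5969638 ,  0.00558602,
        1.13428892, -0.08224093]), 'joint_velocities': array([ 4.32176808e-04, -2.11093277e-03, -5.11271533e-05, -3.37318468e-03,
       -1.32178790e-03,  1.97347858e-03, -2.61272813e-04]), 'joint_efforts': array([ 2.00805036e-03, -6.01825833e+01,  6.83748834e-01, -3.00090981e+01,
        1.39636657e-02,  6.41206600e-03,  2.63228253e-05]), 'position': array([ 234.43363668, -578.89880364,  238.5282977 ]), 'ee_rot': array([-3.08223834e+00, -6.00464262e-01,  5.77013311e-04]), 'wrist_force': array([-0.41209265,  0.26624421, -0.85396326]), 'ft_torque': array([ 0.02390782, -0.00470585,  0.049028  ]), 'gripper_force': 0.0, 'gripper_width': 85.58003336859277}
```

View pics/scene0.png

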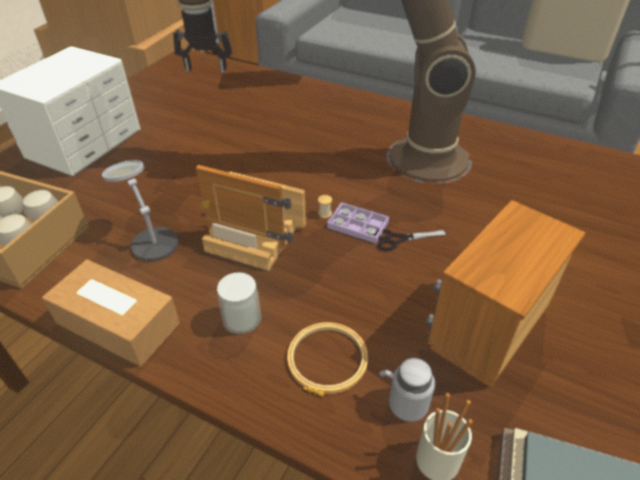

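View pics/top0.png

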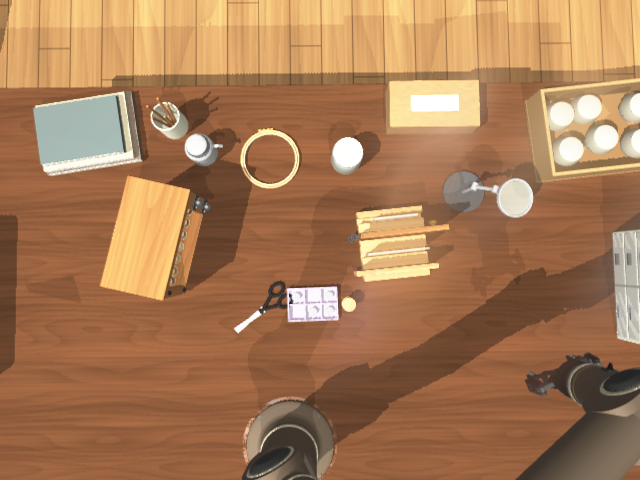

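```bash
python3 - <<'E'
import cv2
a=cv2.imread("pics/top0.png"); b=cv2.imread("pics/scene0.png")
cv2.imwrite("pics/c1.png",cv2.resize(a[165:313,95:225],None,fx=4,fy=4,interpolation=cv2.INTER_CUBIC))
cv2.imwrite("pics/c2.png",cv2.resize(a[200:290,340:460],None,fx=6,fy=6,interpolation=cv2.INTER_CUBIC))
cv2.imwrite("pics/c3.png",cv2.resize(b[195:395,420:600],None,fx=3,fy=3,interpolation=cv2.INTER_CUBIC))
E
```

```text
(no output)
```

View pics/c1.png

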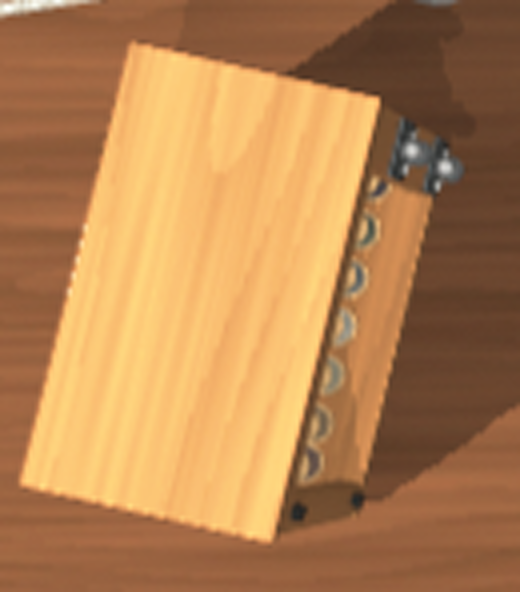

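View pics/c2.png

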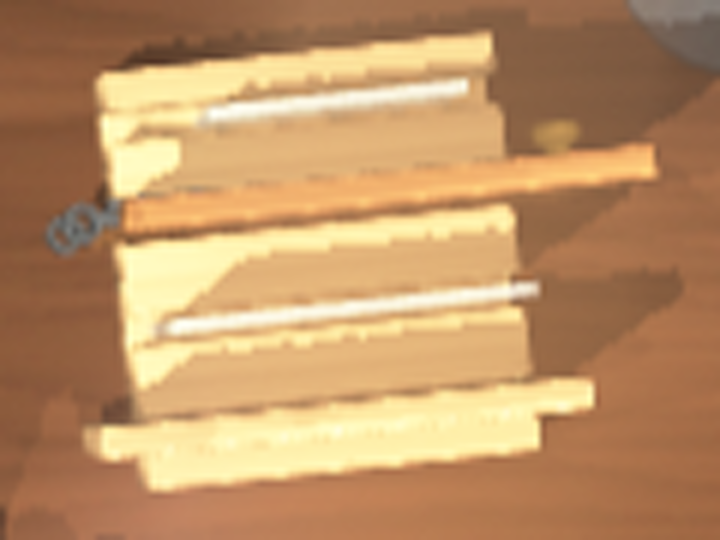

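View pics/c3.png

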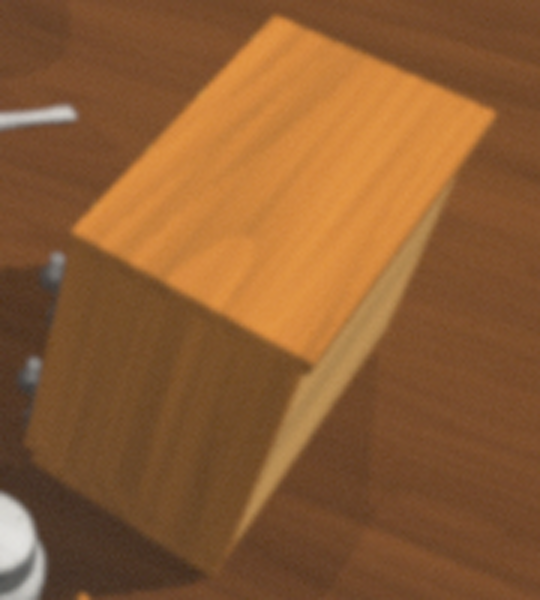

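```bash
cat > h.py <<'E'
import numpy as np, cv2
from rig import ctrl
from scipy.spatial.transform import Rotation as R
from scipy.optimize import least_squares
C={n:ctrl.calibration(n) for n in("scene","top")}
def proj(n,P):
    c=C[n]; q=R.from_rotvec(c["orientation"]).inv().apply(np.atleast_2d(P)-c["position"])@c["K"].T
    return q[:,:2]/q[:,2:]
def full(p,s,off): return (np.array(p,float)+.5)/s-.5+np.array(off)
def place(v,L): 
    return R.from_euler('z',v[2]).apply(L)+[v[0],v[1],v[3] if len(v)>3 else 0]
def fit(obs,v0,shift=False):
    # obs: list (cam, local pts, px)
    f=lambda v: np.concatenate([(proj(n,place(v,L))-p).ravel() for n,L,p in obs])
    r=least_squares(f,v0,x_scale=[10,10,.05],loss='soft_l1'); return r.x,r.fun.reshape(-1,2)
E
python3 - <<'E'
from h import *
np.set_printoptions(precision=2,suppress=True)
T=np.array([(70,-125,224),(-70,-125,224),(-70,125,224),(70,125,224)])
o1=("top",T,full([(132,42),(380,97),(273,543),(20,486)],4,(95,165)))
o2=("scene",np.vstack([T,[(70,-125,0)]]),full([(312,362),(72,232),(278,15),(495,113),(212,572)],3,(420,195)))
for o in([o1],[o2],[o1,o2]):
    v,r=fit(o,[560,280,1.38]); print("cab",v); print(r.T)
print("pin pred top",(proj("top",place(v,[(-83,-108,174),(-83,-108,74)]))+.5-[95,165])*4-.5, "dy5",(proj("top",place(v,[(-83,-103,174),(-83,-103,74)]))+.5-[95,165])*4-.5)
print("pin pred scene",(proj("scene",place(v,[(-83,-108,174),(-83,-108,74)]))+.5-[420,195])*3-.5, "dy5",(proj("scene",place(v,[(-83,-103,174),(-83,-103,74)]))+.5-[420,195])*3-.5)
D=np.array([(-6,-103,194),(6,-103,194),(-6,103,194),(6,103,194)])
o=("top",D,full([(122,200),(124,236),(655,144),(655,178)],6,(340,200)))
d,r=fit([o],[450,-200,3.25]); print("door",d);print(r.T)
print("sockets pred",(proj("top",place(d,[(0,-117,164),(0,-117,64)]))+.5-[340,200])*6-.5)
print("scene door corners",proj("scene",place(d,[(-6,-103,194),(-6,103,194),(0,-117,164),(0,-117,64)])))
E
```

```text
cab [531.61 309.41   1.34]
[[ 0.36 -1.22 -0.46  1.6 ]
 [ 1.44  1.07 -1.49 -0.9 ]]
cab [529.1  309.81   1.33]
[[-0.93  1.48  0.03 -1.1   0.81]
 [-1.38 -0.96  1.22  0.25  4.4 ]]
cab [530.15 309.73   1.33]
[[ 0.7  -0.99 -1.11  1.08 -0.83  1.37 -0.35 -1.38  0.86]
 [ 1.94  2.05 -0.68 -0.59 -0.88 -0.4   1.48  0.44  4.88]]
pin pred top [[410.17 149.18]
 [443.94 166.33]] dy5 [[408.14 157.46]
 [442.05 174.02]]
pin pred scene [[ 58.7  262.  ]
 [ 34.85 366.76]] dy5 [[ 63.13 257.29]
 [ 39.04 362.09]]
door [ 539.3  -277.65    3.23]
[[-0.17  0.08 -0.26  0.37]
 [ 0.4  -0.42  0.26 -0.24]]
sockets pred [[ 81.13 225.3 ]
 [ 65.06 235.89]]
scene door corners [[279.61 189.57]
 [195.75 168.4 ]
 [287.48 200.52]
 [289.51 234.61]]
```

```bash
python3 - <<'E'
from h import *
np.set_printoptions(precision=2,suppress=True)
L=np.array([(0,0,174.),(0,0,74)])
a=("top",L,full([(413,150),(448,166)],4,(95,165))); b=("scene",L,full([(58,258),(36,362)],3,(420,195)))
for o in([a],[b],[a,b]):
    f=lambda v: np.concatenate([(proj(n,l+[v[0],v[1],0])-p).ravel() for n,l,p in o])
    r=least_squares(f,[510,200]); print("hinge",r.x,r.fun)
v=[530.15,309.73,1.335]; print("nominal",place(v,[(-83,-108,58)]))
# cabinet fit with overhang w (y), e (back x)
T=lambda w,f_,e:np.array([(70+e,-125-w,224),(-70-f_,-125-w,224),(-70-f_,125+w,224),(70+e,125+w,224)])
p1=full([(132,42),(380,97),(273,543),(20,486)],4,(95,165));p2=full([(312,362),(72,232),(278,15),(495,113)],3,(420,195))
g=lambda v:np.concatenate([(proj("top",place(v[:3],T(v[3],v[4],v[4])))-p1).ravel(),(proj("scene",place(v[:3],T(v[3],v[4],v[4])))-p2).ravel()])
r=least_squares(g,[530,310,1.33,0,0],x_scale=[10,10,.05,5,5]);print(r.x,r.fun.round(1));print("nominal",place(r.x[:3],[(-83,-108,58)]))
s=ctrl.sense();M=R.from_rotvec(s["ee_rot"]);print(M.as_matrix())
E
```

```text
hinge [615.18 201.41] [ 0.18 -0.14 -0.19  0.15]
hinge [611.92 202.48] [ 0.29 -0.13 -0.31  0.13]
hinge [613.56 202.15] [-0.14  0.56 -0.49  0.79 -0.17  0.41 -0.75  0.67]
nominal [[615.77 203.8   58.  ]]
[530.56 309.87   1.33   2.6    1.66] [ 0.   0.5 -0.2  0.8 -0.6  0.4  0.1  0.3 -0.3  0.9 -0.2  0.3 -0.7  0.6
 -0.   0.1]
nominal [[616.06 203.84  58.  ]]
[[ 0.93  0.38 -0.  ]
 [ 0.38 -0.93  0.  ]
 [-0.   -0.   -1.  ]]
```

```bash
cat >> h.py <<'E'
def bp(n,px,z):
    c=C[n]; d=R.from_rotvec(c["orientation"]).apply(np.linalg.solve(c["K"],[px[0],px[1],1])); p=c["position"]
    return p+d*(z-p[2])/d[2]
def tool(ang): # tool down with y at world angle ang
    a,b=np.cos(ang),np.sin(ang); return R.from_matrix(np.array([[-b,a,0],[a,b,0],[0,0,-1]]).T[:, [0,1,2]] if 0 else np.column_stack([(-b,a,0),(a,b,0),(0,0,-1)]))
def go(pos,ang):
    s=ctrl.sense(); M=R.from_rotvec(s["ee_rot"])
    print("lin",(M.inv().apply(np.array(pos)-s["position"])/40).round(3),"turn",(np.degrees((M.inv()*tool(ang)).as_rotvec())/6).round(3))
E
python3 - <<'E'
from h import *
np.set_printoptions(precision=2,suppress=True)
print("jar",bp("top",(348,152),104),"disp",bp("top",(198,147),105),"magn lens",bp("top",(515,197),185))
go((537.5,-257.7,260),3.23-np.pi)
E
```

```text
jar [ 743.14 -156.3   104.  ] disp [760.13 216.19 105.  ] magn lens [ 616.11 -538.86  185.  ]
lin [10.04 -4.6  -0.53] turn [ -0.01  -0.01 -12.17]
```

Call:
apply_moves:
  linear:
    - [0.5,-0.2,-0.5]
    - [1.5,-0.65,-0.5]
    - [2.5,-1.15,-0.5]
    - [3.5,-1.6,-0.5]
    - [4.5,-2.05,-0.5]
    - [5.4,-2.5,-0.5]
    - [6.3,-2.9,-0.5]
    - [7.2,-3.3,-0.5]
    - [8.1,-3.7,-0.5]
    - [9,-4.1,-0.5]
  turn:
    - [0,0,-0.5]
    - [0,0,-1.5]
    - [0,0,-2.6]
    - [0,0,-3.7]
    - [0,0,-4.8]
    - [0,0,-5.9]
    - [0,0,-7]
    - [0,0,-8.1]
    - [0,0,-9.2]
    - [0,0,-10.3]
  hand: [0.6,0.6,0.6,0.6,0.6,0.6,0.6,0.6,0.6,0.6]

```text
time_s: 0.93
position: [507.6, -290.3, 259.2]
ee_rot: [-2.331, -2.105, 0.0]
wrist_force: [1.0, -1.3, -0.2]
gripper_width: 51.3
gripper_force: 0.0
```

```bash
python3 - <<'E'
from h import *
go((537.5,-257.7,230),3.23-np.pi)
E
```

```text
lin [0.887 0.66  0.73 ] turn [-2.000e-03 -1.000e-03 -1.816e+00]
```

Call:
apply_moves:
  linear:
    - [0.45,0.33,0.2]
    - [0.87,0.65,0.5]
    - [0.87,0.65,0.73]
    - [0.87,0.65,0.73]
    - [0.87,0.65,0.73]
  turn:
    - [0,0,-0.9]
    - [0,0,-1.82]
    - [0,0,-1.82]
    - [0,0,-1.82]
    - [0,0,-1.82]
  hand: [0.6,0.6,0.6,0.6,0.6]

```text
time_s: 1.35
position: [535.3, -261.0, 229.3]
ee_rot: [-2.128, -2.308, 0.002]
wrist_force: [-0.4, 0.1, -0.0]
gripper_width: 51.1
gripper_force: 0.0
```

```bash
python3 - <<'E'
from h import *
go((537.5,-257.7,172),3.23-np.pi)
a=ctrl.capture("scene"); cv2.imwrite("pics/s1.png",np.hstack([cv2.resize(a[100:280,170:330],None,fx=3,fy=3,interpolation=cv2.INTER_CUBIC)]))
E
```

```text
lin [0.076 0.064 1.432] turn [-0.02  -0.005 -0.069]
```

View pics/s1.png

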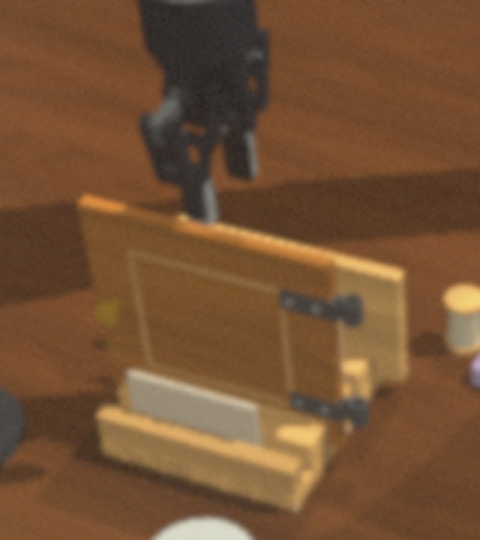

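```bash
python3 - <<'E'
from h import *
s=ctrl.sense();M=R.from_rotvec(s["ee_rot"])
P=[s["position"]+M.apply([0,y,8]) for y in(-26,26)]
d=[539.3,-277.65,3.23]
P+=list(place(d,[(-6,-103,194),(-6,103,194),(6,103,194),(0,-20,194)]))
print((proj("scene",P)-[170,100])*3)
E
```

```text
[[238.83775549 183.48946942]
 [203.27256384 223.06332182]
 [328.49504043 269.10326477]
 [ 77.57653873 204.83320229]
 [ 86.28586765 196.1077484 ]
 [228.24738861 237.75933411]]
```

Call:
apply_moves:
  linear:
    - [0.07,0.06,0.7]
    - [0.07,0.06,1.4]
    - [0.07,0.06,1.43]
    - [0.07,0.06,1.43]
  turn:
    - [0,0,-0.06]
    - [0,0,-0.06]
    - [0,0,-0.06]
    - [0,0,-0.06]
  hand: [0.6,0.6,0.6,0.5]

```text
time_s: 1.73
position: [537.1, -258.3, 172.5]
ee_rot: [-2.121, -2.315, 0.002]
wrist_force: [0.5, -0.1, 0.2]
gripper_width: 43.0
gripper_force: 0.0
```

Call:
apply_moves:
  linear:
    - [0,0,0]
    - [0,0,0]
    - [0,0,0]
    - [0,0,0]
    - [0,0,0]
    - [0,0,0]
    - [0,0,0]
    - [0,0,0]
  turn:
    - [0,0,0]
    - [0,0,0]
    - [0,0,0]
    - [0,0,0]
    - [0,0,0]
    - [0,0,0]
    - [0,0,0]
    - [0,0,0]
  hand: [0.4,0.3,0.25,0.2,0.15,0.1,0,0]

```text
time_s: 2.4
position: [538.7, -257.5, 173.8]
ee_rot: [2.119, 2.318, -0.0]
wrist_force: [-2.1, -0.2, 6.0]
gripper_width: 11.3
gripper_force: 59.6
```

Call:
apply_moves:
  linear:
    - [0,0,-0.1]
    - [0,0,-0.3]
    - [0,0,-0.6]
    - [0,0,-0.9]
    - [0,0,-1.2]
    - [0,0,-1.6]
    - [0,0,-2]
    - [0,0,-2.4]
    - [0,0,-2.5]
    - [0,0,-2.5]
  turn:
    - [0,0,0]
    - [0,0,0]
    - [0,0,0]
    - [0,0,0]
    - [0,0,0]
    - [0,0,0]
    - [0,0,0]
    - [0,0,0]
    - [0,0,0]
    - [0,0,0]
  hand: [0,0,0,0,0,0,0,0,0,0]

```text
time_s: 3.23
position: [539.3, -257.5, 275.1]
ee_rot: [2.117, 2.316, 0.002]
wrist_force: [-0.3, -0.1, -2.8]
gripper_width: 10.7
gripper_force: 58.5
```

Call:
apply_moves:
  linear:
    - [0,0,-2.5]
    - [0,0,0]
    - [0,0,0]
    - [0,0,0]
  turn:
    - [0,0,0]
    - [0,0,0]
    - [0,0,0]
    - [0,0,0]
  hand: [0,0,0,0]

```text
time_s: 3.57
position: [536.8, -257.0, 270.7]
ee_rot: [-2.117, -2.315, 0.003]
wrist_force: [-0.8, -0.6, -3.1]
gripper_width: 11.4
gripper_force: 59.6
```

```bash
python3 - <<'E'
from h import *
s=ctrl.sense();print(s["position"],s["ee_rot"],s["wrist_force"],s["ft_torque"])
a=ctrl.capture("scene");b=ctrl.capture("top");cv2.imwrite("pics/s2f.png",a);cv2.imwrite("pics/t2f.png",b)
p=[s["position"]+R.from_euler('z',3.23).apply([0,dy,dz]) for dy,dz in((-83,20),(123,20),(-97,-10),(-97,-110),(123,-160))]
print(proj("scene",p),proj("top",p))
E
```

```text
[ 536.82741472 -256.97906235  270.74191205] [-2.11655662 -2.31513777  0.00276302] [-0.75295239 -0.57117816 -3.10681343] [0.02778991 0.01814172 0.00457621]
[[278.5477203  149.4224155 ]
 [190.2383445  128.92604285]
 [285.64617596 163.39662791]
 [287.90698366 201.75818592]
 [203.61662379 196.00416071]] [[363.32362116 233.87925184]
 [459.39808528 224.08247865]
 [355.75452179 235.22592294]
 [352.67577812 237.26595848]
 [440.38559179 229.08415801]]
```

```bash
python3 - <<'E'
import cv2,numpy as np
a=cv2.imread("pics/s2f.png");b=cv2.imread("pics/t2f.png")
r=lambda i,f:cv2.resize(i,None,fx=f,fy=f,interpolation=cv2.INTER_CUBIC)
A=r(a[105:250,175:305],4);B=r(b[195:265,340:475],4)
c=np.zeros((580,800,3),np.uint8);c[:,:520]=A;c2=r(b[200:270,340:410],4);c[:280,520:]=c2;c3=r(b[190:260,405:475],4);c[290:570,520:]=c3
cv2.imwrite("pics/v6.png",c)
E
```

```text
(no output)
```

View pics/v6.png

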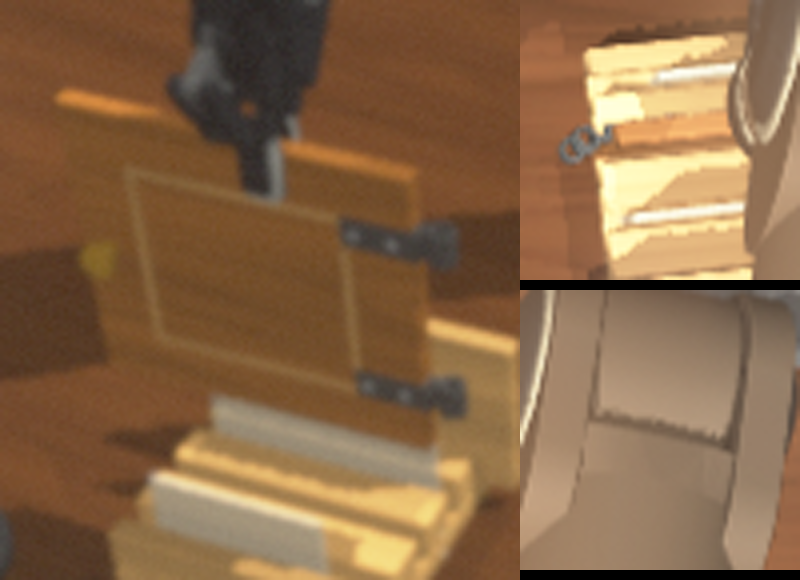

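```bash
python3 - <<'E'
from h import *
go((613.6,66.4,265),3.23-np.pi)
E
```

```text
lin [7.892 2.599 0.197] turn [-0.008 -0.006  0.01 ]
```

Call:
apply_moves:
  linear:
    - [0.2,0.1,0]
    - [0.6,0.2,0]
    - [1.2,0.4,0]
    - [1.9,0.6,0]
    - [2.6,0.9,0]
    - [3.3,1.1,0]
    - [4,1.3,0]
    - [4.7,1.55,0]
    - [5.3,1.75,0]
    - [5.8,1.9,0]
  turn:
    - [0,0,0]
    - [0,0,0]
    - [0,0,0]
    - [0,0,0]
    - [0,0,0]
    - [0,0,0]
    - [0,0,0]
    - [0,0,0]
    - [0,0,0]
    - [0,0,0]
  hand: [0,0,0,0,0,0,0,0,0,0]

```text
time_s: 4.5
position: [594.0, -15.9, 273.9]
ee_rot: [2.117, 2.321, 0.003]
wrist_force: [0.3, -0.4, -1.9]
gripper_width: 11.1
gripper_force: 59.6
```

Call:
apply_moves:
  linear:
    - [0.4,0.15,0.1]
    - [0.8,0.3,0.2]
    - [1.2,0.4,0.5]
    - [1.5,0.5,0.8]
    - [1.8,0.6,1.1]
    - [2.0,0.7,1.3]
    - [2.1,0.7,1.5]
    - [2.1,0.7,1.5]
    - [2.1,0.7,1.5]
    - [2.1,0.7,1.5]
  turn:
    - [0,0,0]
    - [0,0,0]
    - [0,0,0]
    - [0,0,0]
    - [0,0,0]
    - [0,0,0]
    - [0,0,0]
    - [0,0,0]
    - [0,0,0]
    - [0,0,0]
  hand: [0,0,0,0,0,0,0,0,0,0]

```text
time_s: 5.33
position: [614.1, 65.7, 213.5]
ee_rot: [2.121, 2.317, 0.0]
wrist_force: [1.1, 1.0, -2.2]
gripper_width: 10.9
gripper_force: 59.5
```

```bash
python3 - <<'E'
from h import *
np.set_printoptions(precision=2,suppress=True)
s=ctrl.sense();print(s["position"],s["ee_rot"],s["wrist_force"],s["ft_torque"])
a=ctrl.capture("scene");b=ctrl.capture("top");cv2.imwrite("pics/s3f.png",a);cv2.imwrite("pics/t3f.png",b)
r=lambda i,f:cv2.resize(i,None,fx=f,fy=f,interpolation=cv2.INTER_CUBIC)
p=s["position"]+R.from_euler('z',3.23).apply([0,-97,0]);P=[p+[0,0,-10],p+[0,0,-110]]
print(P,proj("scene",P),proj("top",P))
c=np.zeros((580,800,3),np.uint8)
A=r(a[240:340,390:460],5);c[:500,:350]=A
B=r(b[185:235,190:240],8);c[:400,370:770]=B
cv2.imwrite("pics/v7.png",c)
E
```

```text
[614.11  65.73 213.51] [2.12 2.32 0.  ] [ 1.05  0.97 -2.18] [ 0.02 -0.07 -0.04]
[array([605.54, 162.35, 203.51]), array([605.54, 162.35, 103.51])] [[421.29 259.47]
 [414.57 295.92]] [[212.41 204.57]
 [219.92 208.75]]
```

View pics/v7.png

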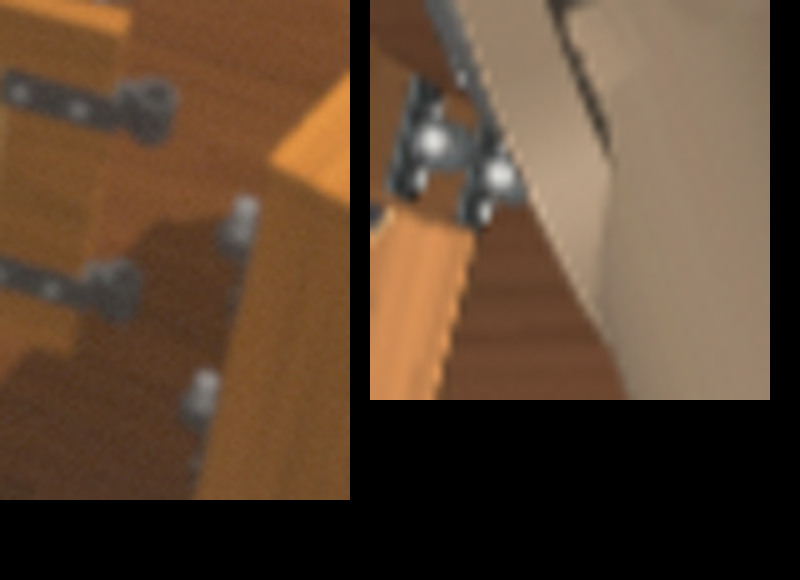

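Call:
apply_moves:
  linear:
    - [0,0,0]
    - [0,0,0]
    - [0,0,0]
    - [0,0,0]
  turn:
    - [0,0,0]
    - [0,0,0]
    - [0,0,0]
    - [0,0,0]
  hand: [0,0,0,0]

```text
time_s: 5.77
position: [613.8, 66.5, 213.0]
ee_rot: [2.12, 2.318, 0.0]
wrist_force: [-0.6, -0.1, -2.4]
gripper_width: 11.3
gripper_force: 59.5
```

```bash
python3 - <<'E'
from h import *
np.set_printoptions(precision=2,suppress=True)
s=ctrl.sense();print(s["position"],s["ee_rot"],s["wrist_force"],s["ft_torque"])
L=np.array([(0,0,174.),(0,0,74)])
a=("top",L,full([(62,140),(130,174)],8,(190,185))); b=("scene",L,full([(246,203),(209,375)],5,(390,240)))
for o in([a],[b],[a,b]):
    f=lambda v: np.concatenate([(proj(n,l+[v[0],v[1],0])-p).ravel() for n,l,p in o])
    r=least_squares(f,[510,200]); print("hinge",r.x,r.fun)
# tube fit scene: centres
Lt=np.array([(0,0,-20.),(0,0,-120)]);pt=full([(150,109),(115,291)],5,(390,240))
p0=s["position"]
f=lambda v:(proj("scene",Lt+[v[0],v[1],p0[2]])-pt).ravel()
r=least_squares(f,[605,162]);print("tube",r.x,r.fun,"pred",p0+R.from_euler('z',3.23).apply([0,-97,0]))
im=ctrl.capture("scene").astype(float);print(np.abs(im-cv2.imread("pics/s3f.png"))[240:340,390:440].mean())
E
```

```text
[613.84  66.47 213.05] [2.12 2.32 0.  ] [-0.56 -0.15 -2.4 ] [ 0.13  0.02 -0.06]
hinge [615.06 203.06] [ 0.03 -0.01 -0.04  0.01]
hinge [610.72 201.63] [ 0.25 -0.27 -0.26  0.27]
hinge [612.95 202.22] [ 0.39  0.88  0.3   0.84  0.18  0.66 -0.34  1.19]
tube [601.97 158.87] [-0.23  0.24  0.25 -0.24] pred [605.27 163.09 213.05]
2.1788666666666665
```

Call:
apply_moves:
  linear:
    - [0,0,0.2]
    - [0.1,0.03,0.42]
    - [0.25,0.08,0.42]
    - [0.4,0.14,0.42]
    - [0.5,0.17,0.42]
    - [0.57,0.19,0.42]
    - [0.57,0.19,0.42]
    - [0.57,0.19,0.42]
    - [0.57,0.19,0.42]
  turn:
    - [0,0,0]
    - [0,0,0]
    - [0,0,0]
    - [0,0,0]
    - [0,0,0]
    - [0,0,0]
    - [0,0,0]
    - [0,0,0]
    - [0,0,0]
  hand: [0,0,0,0,0,0,0,0,0]

```text
time_s: 6.57
position: [619.4, 89.8, 196.2]
ee_rot: [2.12, 2.318, -0.0]
wrist_force: [1.1, -1.0, -1.9]
gripper_width: 11.2
gripper_force: 59.6
```

Call:
apply_moves:
  linear:
    - [0.024,0.008,0]
    - [0.047,0.016,0]
    - [0.047,0.016,0]
    - [0.047,0.016,0]
  turn:
    - [0,0,0]
    - [0,0,0]
    - [0,0,0]
    - [0,0,0]
  hand: [0,0,0,0]

```text
time_s: 6.9
position: [619.8, 92.0, 196.1]
ee_rot: [2.12, 2.318, 0.0]
wrist_force: [0.1, 0.8, -2.8]
gripper_width: 11.1
gripper_force: 59.6
```

Call:
apply_moves:
  linear:
    - [0.024,0.008,0]
    - [0.047,0.016,0]
    - [0.047,0.016,0]
    - [0.047,0.016,0]
  turn:
    - [0,0,0]
    - [0,0,0]
    - [0,0,0]
    - [0,0,0]
  hand: [0,0,0,0]

```text
time_s: 7.23
position: [620.2, 94.0, 196.1]
ee_rot: [-2.12, -2.319, -0.0]
wrist_force: [0.8, -0.7, -2.6]
gripper_width: 11.0
gripper_force: 59.6
```

Call:
apply_moves:
  linear:
    - [0.024,0.008,0]
    - [0.024,0.008,0]
    - [0.024,0.008,0]
  turn:
    - [0,0,0]
    - [0,0,0]
    - [0,0,0]
  hand: [0,0,0]

```text
time_s: 7.48
position: [620.5, 95.0, 196.1]
ee_rot: [-2.12, -2.319, 0.0]
wrist_force: [1.2, -1.2, -2.1]
gripper_width: 11.1
gripper_force: 59.6
```

Call:
apply_moves:
  linear:
    - [0.024,0.008,0]
    - [0.024,0.008,0]
    - [0.024,0.008,0]
  turn:
    - [0,0,0]
    - [0,0,0]
    - [0,0,0]
  hand: [0,0,0]

```text
time_s: 7.73
position: [620.7, 95.3, 196.1]
ee_rot: [2.12, 2.318, -0.001]
wrist_force: [-0.5, -3.1, -0.9]
gripper_width: 11.2
gripper_force: 59.8
```

Call:
apply_moves:
  linear:
    - [0.024,0.008,0]
    - [0.024,0.008,0]
    - [0.024,0.008,0]
  turn:
    - [0,0,0]
    - [0,0,0]
    - [0,0,0]
  hand: [0,0,0]

```text
time_s: 7.98
position: [620.9, 95.5, 196.1]
ee_rot: [2.12, 2.317, -0.003]
wrist_force: [-2.0, -5.1, -0.5]
gripper_width: 11.2
gripper_force: 60.0
```

Call:
apply_moves:
  linear:
    - [-0.12,-0.04,0]
    - [-0.24,-0.08,0]
    - [-0.28,0.04,0]
    - [-0.32,0.16,0]
    - [-0.36,0.28,0]
    - [-0.4,0.4,0]
    - [-0.4,0.4,0]
    - [-0.4,0.4,0]
  turn:
    - [0,0,0]
    - [0,0,0]
    - [0,0,0]
    - [0,0,0]
    - [0,0,0]
    - [0,0,0]
    - [0,0,0]
    - [0,0,0]
  hand: [0,0,0,0,0,0,0,0]

```text
time_s: 8.65
position: [638.6, 82.5, 195.8]
ee_rot: [-2.12, -2.318, 0.0]
wrist_force: [0.3, 0.8, -2.7]
gripper_width: 11.0
gripper_force: 59.6
```

```bash
cat >> h.py <<'E'
c=np.array([.236,.972]);u=np.array([-.972,.236])
def tub():
    s=ctrl.sense(); y=R.from_rotvec(s["ee_rot"]).as_matrix()[:2,1]; yaw=np.arctan2(y[1],y[0])+np.pi
    t=s["position"][:2]+R.from_euler('z',yaw).apply([0,-97,0])[:2]
    print("tube",t.round(2),"c",(t@c).round(2),"u",(t@u).round(2),"yaw",yaw.round(4),"mouth z",(s["position"][2]-129.8).round(2),"F",s["wrist_force"].round(1)," Fc",(s["wrist_force"][:2]@c).round(1),"Fu",(s["wrist_force"][:2]@u).round(1),s["time_s"])
def step(dc,du,dz=0):
    s=ctrl.sense();M=R.from_rotvec(s["ee_rot"]);w=np.append(dc*c+du*u,dz)
    print("lin",(M.inv().apply(w)/40).round(3))
E
python3 -c "
from h import *
tub();t=0"
```

```text
tube [629.9  179.12] c 322.76 u -569.99 yaw 3.231 mouth z 65.97 F [ 0.3  0.8 -2.7]  Fc 0.9 Fu -0.1 8.65
```

Call:
apply_moves:
  linear:
    - [0.1,0.03,0]
    - [0.2,0.07,0]
    - [0.3,0.1,0]
    - [0.355,0.12,0]
    - [0.375,0.06,0]
    - [0.39,0.01,0]
    - [0.39,0.01,0]
    - [0.39,0.01,0]
  turn:
    - [0,0,0]
    - [0,0,0]
    - [0,0,0]
    - [0,0,0]
    - [0,0,0]
    - [0,0,0]
    - [0,0,0]
    - [0,0,0]
  hand: [0,0,0,0,0,0,0,0]

```text
time_s: 9.32
position: [637.2, 97.7, 196.2]
ee_rot: [2.12, 2.318, -0.0]
wrist_force: [0.0, -0.7, -2.6]
gripper_width: 11.0
gripper_force: 59.6
```

Call:
apply_moves:
  linear:
    - [0.008,-0.024,0]
    - [0.008,-0.024,0]
    - [0.008,-0.024,0]
  turn:
    - [0,0,0]
    - [0,0,0]
    - [0,0,0]
  hand: [0,0,0]

```text
time_s: 9.57
position: [636.4, 98.0, 196.1]
ee_rot: [2.12, 2.318, 0.0]
wrist_force: [-0.3, -0.1, -1.6]
gripper_width: 10.9
gripper_force: 59.6
```

Call:
apply_moves:
  linear:
    - [0.008,-0.024,0]
    - [0.008,-0.024,0]
    - [0.008,-0.024,0]
  turn:
    - [0,0,0]
    - [0,0,0]
    - [0,0,0]
  hand: [0,0,0]

```text
time_s: 9.82
position: [635.3, 98.4, 196.1]
ee_rot: [2.12, 2.319, -0.0]
wrist_force: [-0.2, -0.8, -2.2]
gripper_width: 11.1
gripper_force: 59.6
```

Call:
apply_moves:
  linear:
    - [0.008,-0.024,0]
    - [0.008,-0.024,0]
    - [0.008,-0.024,0]
  turn:
    - [0,0,0]
    - [0,0,0]
    - [0,0,0]
  hand: [0,0,0]

```text
time_s: 10.07
position: [634.3, 98.6, 196.1]
ee_rot: [2.12, 2.319, -0.0]
wrist_force: [0.2, -0.4, -1.7]
gripper_width: 11.0
gripper_force: 59.6
```

```bash
python3 -c "
from h import *
tub()"
```

```text
tube [625.64 195.25] c 337.44 u -562.04 yaw 3.2311 mouth z 66.28 F [ 0.2 -0.4 -1.7]  Fc -0.4 Fu -0.3 10.0667
```

Call:
apply_moves:
  linear:
    - [0.008,-0.024,0]
    - [0.008,-0.024,0]
    - [0.008,-0.024,0]
  turn:
    - [0,0,0]
    - [0,0,0]
    - [0,0,0]
  hand: [0,0,0]

```text
time_s: 10.32
position: [633.3, 98.9, 196.1]
ee_rot: [2.12, 2.319, -0.0]
wrist_force: [-0.5, 0.0, -2.3]
gripper_width: 11.1
gripper_force: 59.6
```

Call:
apply_moves:
  linear:
    - [0.008,-0.024,0]
    - [0.008,-0.024,0]
    - [0.008,-0.024,0]
  turn:
    - [0,0,0]
    - [0,0,0]
    - [0,0,0]
  hand: [0,0,0]

```text
time_s: 10.57
position: [632.4, 99.2, 196.1]
ee_rot: [2.12, 2.319, -0.0]
wrist_force: [0.8, -0.6, -2.4]
gripper_width: 11.1
gripper_force: 59.6
```

```bash
python3 -c "
from h import *
tub()"
```

```text
tube [623.69 195.77] c 337.48 u -560.02 yaw 3.2312 mouth z 66.29 F [ 0.8 -0.6 -2.4]  Fc -0.4 Fu -0.9 10.5667
```

Call:
apply_moves:
  linear:
    - [0.008,-0.024,0]
    - [0.008,-0.024,0]
    - [0.008,-0.024,0]
  turn:
    - [0,0,0]
    - [0,0,0]
    - [0,0,0]
  hand: [0,0,0]

```text
time_s: 10.82
position: [631.6, 99.2, 196.2]
ee_rot: [2.12, 2.318, 0.0]
wrist_force: [1.0, -1.1, -2.9]
gripper_width: 11.2
gripper_force: 59.6
```

Call:
apply_moves:
  linear:
    - [0.008,-0.024,0]
    - [0.008,-0.024,0]
    - [0.008,-0.024,0]
  turn:
    - [0,0,0]
    - [0,0,0]
    - [0,0,0]
  hand: [0,0,0]

```text
time_s: 11.07
position: [631.0, 99.2, 196.3]
ee_rot: [2.12, 2.317, 0.001]
wrist_force: [2.1, -1.6, -3.3]
gripper_width: 11.3
gripper_force: 59.6
```

```bash
python3 -c "
from h import *
tub()"
```

```text
tube [622.39 195.84] c 337.24 u -558.74 yaw 3.2305 mouth z 66.51 F [ 2.1 -1.6 -3.3]  Fc -1.0 Fu -2.4 11.0667
```

Call:
apply_moves:
  linear:
    - [-0.05,0.05,0]
    - [-0.1,0.1,-0.1]
    - [-0.1,0.1,-0.25]
    - [-0.1,0.1,-0.35]
    - [-0.1,0.1,-0.35]
    - [-0.1,0.1,-0.35]
    - [-0.1,0.1,-0.35]
  turn:
    - [0,0,0]
    - [0,0,0]
    - [0,0,0]
    - [0,0,0]
    - [0,0,0]
    - [0,0,0]
    - [0,0,0]
  hand: [0,0,0,0,0,0,0]

```text
time_s: 11.65
position: [634.6, 96.0, 210.1]
ee_rot: [-2.12, -2.319, 0.0]
wrist_force: [0.3, 1.4, -1.8]
gripper_width: 11.1
gripper_force: 59.6
```

```bash
python3 - <<'E'
from h import *
tub()
s=ctrl.sense();M=R.from_rotvec(s["ee_rot"]).as_matrix();y=M[:2,1];yaw=np.arctan2(y[1],y[0])+np.pi
t=s["position"][:2]+R.from_euler('z',yaw).apply([0,-97,0])[:2]
step(342.7-t@c,-548.8-t@u); print(M[2],s["ee_rot"])
E
```

```text
tube [625.92 192.66] c 334.98 u -562.93 yaw 3.2313 mouth z 80.32 F [ 0.3  1.4 -1.8]  Fc 1.5 Fu 0.0 11.65
lin [ 0.297 -0.272  0.   ]
[-8.72436431e-06 -8.59905779e-05 -9.99999996e-01] [-2.11961647e+00 -2.31872946e+00  1.08940597e-04]
```

Call:
apply_moves:
  linear:
    - [0.1,-0.09,0]
    - [0.2,-0.18,0]
    - [0.297,-0.272,0]
    - [0.297,-0.272,0]
    - [0.297,-0.272,0]
    - [0.297,-0.272,0]
  turn:
    - [0,0,0]
    - [0,0,0]
    - [0,0,0]
    - [0,0,0]
    - [0,0,0]
    - [0,0,0]
  hand: [0,0,0,0,0,0]

```text
time_s: 12.15
position: [622.9, 106.8, 210.2]
ee_rot: [2.119, 2.319, 0.0]
wrist_force: [0.6, -0.0, -1.4]
gripper_width: 11.3
gripper_force: 59.6
```

Call:
apply_moves:
  linear:
    - [0,0,0.05]
    - [0,0,0.1]
    - [0,0,0.1]
    - [0,0,0.1]
  turn:
    - [0,0,0]
    - [0,0,0]
    - [0,0,0]
    - [0,0,0]
  hand: [0,0,0,0]

```text
time_s: 12.48
position: [622.8, 106.6, 205.7]
ee_rot: [-2.12, -2.318, 0.001]
wrist_force: [-0.1, -0.6, -2.3]
gripper_width: 10.8
gripper_force: 59.6
```

```bash
python3 - <<'E'
from h import *
tub()
E
```

```text
tube [614.18 203.2 ] c 342.45 u -549.03 yaw 3.2308 mouth z 75.95 F [-0.1 -0.6 -2.3]  Fc -0.6 Fu -0.1 12.4833
```

Lower in 1 mm steps.

Call:
apply_moves:
  linear:
    - [0.003,0,0.025]
    - [0.003,0,0.025]
    - [0.003,0,0.025]
  turn:
    - [0,0,0]
    - [0,0,0]
    - [0,0,0]
  hand: [0,0,0]

```text
time_s: 12.73
position: [622.9, 106.9, 205.1]
ee_rot: [-2.12, -2.319, 0.0]
wrist_force: [-1.2, -0.7, -2.1]
gripper_width: 11.0
gripper_force: 59.6
```

Call:
apply_moves:
  linear:
    - [0,0,0.025]
    - [0,0,0.025]
    - [0,0,0.025]
  turn:
    - [0,0,0]
    - [0,0,0]
    - [0,0,0]
  hand: [0,0,0]

```text
time_s: 12.98
position: [622.8, 106.9, 204.0]
ee_rot: [-2.12, -2.319, 0.0]
wrist_force: [-0.3, -0.2, -2.1]
gripper_width: 10.9
gripper_force: 59.6
```

Call:
apply_moves:
  linear:
    - [0,0,0.025]
    - [0,0,0.025]
    - [0,0,0.025]
  turn:
    - [0,0,0]
    - [0,0,0]
    - [0,0,0]
  hand: [0,0,0]

```text
time_s: 13.23
position: [622.8, 106.9, 203.0]
ee_rot: [-2.12, -2.319, 0.0]
wrist_force: [-0.3, 0.5, -1.7]
gripper_width: 11.4
gripper_force: 59.6
```

Call:
apply_moves:
  linear:
    - [0,0,0.025]
    - [0,0,0.025]
    - [0,0,0.025]
  turn:
    - [0,0,0]
    - [0,0,0]
    - [0,0,0]
  hand: [0,0,0]

```text
time_s: 13.48
position: [622.8, 106.9, 202.0]
ee_rot: [-2.12, -2.319, 0.0]
wrist_force: [0.0, -0.4, -2.0]
gripper_width: 10.5
gripper_force: 59.6
```

```bash
python3 - <<'E'
from h import *
tub();print(ctrl.sense()["ft_torque"])
E
```

```text
tube [614.16 203.52] c 342.77 u -548.93 yaw 3.2311 mouth z 72.21 F [ 0.  -0.4 -2. ]  Fc -0.3 Fu -0.1 13.4833
[ 0.06579326 -0.01225852 -0.01612798]
```

Call:
apply_moves:
  linear:
    - [0,0,0.025]
    - [0,0,0.05]
    - [0,0,0.05]
    - [0,0,0.05]
  turn:
    - [0,0,0]
    - [0,0,0]
    - [0,0,0]
    - [0,0,0]
  hand: [0,0,0,0]

```text
time_s: 13.82
position: [622.8, 106.9, 200.0]
ee_rot: [-2.12, -2.318, 0.0]
wrist_force: [0.6, -0.2, -2.4]
gripper_width: 10.5
gripper_force: 59.6
```

Call:
apply_moves:
  linear:
    - [0,0,0.025]
    - [0,0,0.05]
    - [0,0,0.05]
    - [0,0,0.05]
  turn:
    - [0,0,0]
    - [0,0,0]
    - [0,0,0]
    - [0,0,0]
  hand: [0,0,0,0]

```text
time_s: 14.15
position: [622.8, 106.9, 198.0]
ee_rot: [-2.12, -2.319, 0.0]
wrist_force: [0.8, 0.6, -1.9]
gripper_width: 11.2
gripper_force: 59.6
```

Call:
apply_moves:
  linear:
    - [0,0,0.025]
    - [0,0,0.05]
    - [0,0,0.05]
    - [0,0,0.05]
  turn:
    - [0,0,0]
    - [0,0,0]
    - [0,0,0]
    - [0,0,0]
  hand: [0,0,0,0]

```text
time_s: 14.48
position: [622.8, 106.9, 196.0]
ee_rot: [-2.12, -2.319, 0.0]
wrist_force: [0.2, -0.2, -3.0]
gripper_width: 11.1
gripper_force: 59.6
```

```bash
python3 - <<'E'
from h import *
tub();print(ctrl.sense()["ft_torque"])
E
```

```text
tube [614.16 203.53] c 342.77 u -548.93 yaw 3.2311 mouth z 66.2 F [ 0.2 -0.2 -3. ]  Fc -0.1 Fu -0.2 14.4833
[ 0.09759612  0.00337587 -0.01231859]
```

Call:
apply_moves:
  linear:
    - [0,0,0.025]
    - [0,0,0.05]
    - [0,0,0.075]
    - [0,0,0.1]
    - [0,0,0.1]
    - [0,0,0.1]
  turn:
    - [0,0,0]
    - [0,0,0]
    - [0,0,0]
    - [0,0,0]
    - [0,0,0]
    - [0,0,0]
  hand: [0,0,0,0,0,0]

```text
time_s: 14.98
position: [622.8, 106.9, 192.0]
ee_rot: [-2.12, -2.319, 0.0]
wrist_force: [-0.1, 1.0, -1.8]
gripper_width: 11.2
gripper_force: 59.6
```

Call:
apply_moves:
  linear:
    - [0,0,0.025]
    - [0,0,0.05]
    - [0,0,0.05]
    - [0,0,0.05]
  turn:
    - [0,0,0]
    - [0,0,0]
    - [0,0,0]
    - [0,0,0]
  hand: [0,0,0,0]

```text
time_s: 15.32
position: [622.8, 106.9, 190.0]
ee_rot: [-2.12, -2.319, 0.0]
wrist_force: [-0.3, -0.9, -1.6]
gripper_width: 11.1
gripper_force: 59.6
```

Call:
apply_moves:
  linear:
    - [0,0,0.025]
    - [0,0,0.025]
    - [0,0,0.025]
  turn:
    - [0,0,0]
    - [0,0,0]
    - [0,0,0]
  hand: [0,0,0]

```text
time_s: 15.57
position: [622.8, 106.9, 189.0]
ee_rot: [2.12, 2.319, -0.0]
wrist_force: [0.0, 0.1, -2.2]
gripper_width: 11.0
gripper_force: 59.6
```

```bash
python3 - <<'E'
from h import *
tub();print(ctrl.sense()["ft_torque"])
E
```

```text
tube [614.18 203.51] c 342.75 u -548.95 yaw 3.2311 mouth z 59.25 F [ 0.   0.1 -2.2]  Fc 0.1 Fu -0.0 15.5667
[-0.00320729  0.02908169 -0.01134043]
```

Call:
apply_moves:
  linear:
    - [0,0,0.025]
    - [0,0,0.025]
    - [0,0,0.025]
  turn:
    - [0,0,0]
    - [0,0,0]
    - [0,0,0]
  hand: [0,0,0]

```text
time_s: 15.82
position: [622.8, 106.9, 188.0]
ee_rot: [-2.12, -2.319, 0.0]
wrist_force: [0.8, -0.6, -2.0]
gripper_width: 11.0
gripper_force: 59.6
```

Call:
apply_moves:
  linear:
    - [0,0,0.025]
    - [0,0,0.025]
    - [0,0,0.025]
  turn:
    - [0,0,0]
    - [0,0,0]
    - [0,0,0]
  hand: [0,0,0]

```text
time_s: 16.07
position: [623.1, 107.0, 187.4]
ee_rot: [2.12, 2.318, 0.001]
wrist_force: [-0.5, -0.4, 1.2]
gripper_width: 10.7
gripper_force: 60.0
```

```bash
python3 - <<'E'
from h import *
tub();print(ctrl.sense()["ft_torque"])
E
```

```text
tube [614.4  203.57] c 342.87 u -549.16 yaw 3.231 mouth z 57.62 F [-0.5 -0.4  1.2]  Fc -0.5 Fu 0.4 16.0667
[0.21166493 0.09840374 0.06639198]
```

Call:
apply_moves:
  linear:
    - [0,0,0]
    - [0,0,0]
    - [0,0,0]
    - [0,0,0]
    - [0,0,0]
    - [0,0,0]
    - [0,0,0]
    - [0,0,0]
  turn:
    - [0,0,0]
    - [0,0,0]
    - [0,0,0]
    - [0,0,0]
    - [0,0,0]
    - [0,0,0]
    - [0,0,0]
    - [0,0,0]
  hand: [0,0,0.1,0.15,0.2,0.3,0.4,0.5]

```text
time_s: 16.73
position: [622.8, 107.0, 187.0]
ee_rot: [-2.12, -2.319, 0.0]
wrist_force: [0.4, 0.1, -0.4]
gripper_width: 42.3
gripper_force: 0.0
```

```bash
python3 - <<'E'
from h import *
tub()
a=ctrl.capture("scene");b=ctrl.capture("top");cv2.imwrite("pics/s4f.png",a)
r=lambda i,f:cv2.resize(i,None,fx=f,fy=f,interpolation=cv2.INTER_CUBIC)
cv2.imwrite("pics/v8.png",r(a[180:360,310:490],3.3))
E
```

```text
tube [614.16 203.57] c 342.82 u -548.92 yaw 3.2311 mouth z 57.21 F [ 0.4  0.1 -0.4]  Fc 0.2 Fu -0.4 16.7333
```

View pics/v8.png

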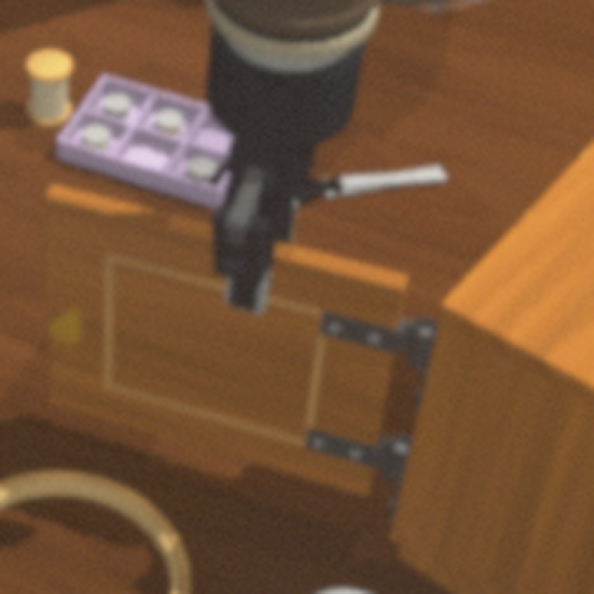

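```bash
cat >> h.py <<'E'
H=np.array([614.2,203.6])
def ctr(th,r=145,gap=0.,yaw=3.231):
    p=1.333+th;e=np.array([-np.sin(p),np.cos(p)]);n=np.array([-np.cos(p),-np.sin(p)])
    ty=np.array([np.cos(yaw-np.pi),np.sin(yaw-np.pi)]);tx=np.array([-ty[1],ty[0]])
    m=11*abs(n@tx)+14.5*abs(n@ty)
    return H+r*e+(6+m+gap)*n
def rel(P,z):
    s=ctrl.sense();M=R.from_rotvec(s["ee_rot"])
    return (M.inv().apply(np.append(P,z)-s["position"])/40)
E
python3 - <<'E'
from h import *
np.set_printoptions(precision=3,suppress=True)
print(rel(ctr(1.9,gap=18),178),ctr(1.9,gap=18),ctr(0))
E
```

```text
[-1.198  0.97   0.226] [665.797  62.722] [468.316 217.273]
```

Call:
apply_moves:
  linear:
    - [0,0,-0.4]
    - [0,0,-0.9]
    - [0,0,-1.25]
    - [0,0,-1.4]
    - [-0.4,0.3,-1.4]
    - [-0.9,0.7,-1.4]
    - [-1.2,1.0,-1.4]
    - [-1.2,1.0,-1.4]
    - [-1.2,1.0,-1.4]
  turn:
    - [0,0,0]
    - [0,0,0]
    - [0,0,0]
    - [0,0,0]
    - [0,0,0]
    - [0,0,0]
    - [0,0,0]
    - [0,0,0]
    - [0,0,0]
  hand: [0.5,0.5,0.5,0.5,0.3,0.1,0,0,0]

```text
time_s: 17.58
position: [667.0, 61.8, 242.0]
ee_rot: [-2.121, -2.316, 0.001]
wrist_force: [0.0, 1.2, -0.4]
gripper_width: 0.2
gripper_force: 0.0
```

```bash
python3 - <<'E'
from h import *
np.set_printoptions(precision=2,suppress=True)
a=ctrl.capture("scene");d=np.abs(a.astype(float)-cv2.imread("pics/s4f.png")).mean(2)
print(d[270:340,330:400].mean(), d[380:470,500:630].mean())  # lower part of door vs background: has it swung?
print(rel(ctr(1.9,gap=18),178))
for th in np.linspace(1.9,0,11): print(th,(rel(ctr(th),178)-rel(ctr(1.9,gap=18),178)))
E
```

```text
2.4679591836734693 1.9300284900284903
[-0.01 -0.02  1.61]
1.9 [-0.   -0.45  0.  ]
1.71 [-0.04 -1.1   0.  ]
1.52 [ 0.04 -1.76  0.  ]
1.3299999999999998 [ 0.24 -2.41  0.  ]
1.14 [ 0.58 -3.02  0.  ]
0.95 [ 1.03 -3.57  0.01]
0.7599999999999998 [ 1.6  -4.03  0.01]
0.5699999999999998 [ 2.26 -4.37  0.01]
0.3799999999999999 [ 2.99 -4.57  0.01]
0.18999999999999995 [ 3.65 -4.63  0.01]
0.0 [ 4.29 -4.57  0.01]
```

Call:
apply_moves:
  linear:
    - [0,0,0.5]
    - [0,0,1.1]
    - [0,0,1.61]
    - [0,0,1.61]
    - [0,0,1.61]
  turn:
    - [0,0,0]
    - [0,0,0]
    - [0,0,0]
    - [0,0,0]
    - [0,0,0]
  hand: [0,0,0,0,0]

```text
time_s: 18.05
position: [665.8, 63.7, 178.0]
ee_rot: [-2.117, -2.319, 0.002]
wrist_force: [0.2, -0.3, 0.7]
gripper_width: 0.4
gripper_force: 0.0
```

Call:
apply_moves:
  linear:
    - [0,-0.15,0]
    - [0,-0.3,0]
    - [0,-0.42,0]
    - [0,-0.5,0]
    - [0,-0.6,0]
    - [-0.02,-0.7,0]
    - [-0.02,-0.8,0]
    - [-0.03,-0.92,0]
    - [-0.03,-1.04,0]
    - [-0.02,-1.16,0]
  turn:
    - [0,0,0]
    - [0,0,0]
    - [0,0,0]
    - [0,0,0]
    - [0,0,0]
    - [0,0,0]
    - [0,0,0]
    - [0,0,0]
    - [0,0,0]
    - [0,0,0]
  hand: [0,0,0,0,0,0,0,0,0,0]

```text
time_s: 18.88
position: [620.4, 57.6, 178.6]
ee_rot: [-2.12, -2.318, 0.0]
wrist_force: [0.4, 0.2, 0.1]
gripper_width: 0.3
gripper_force: 0.1
```

```bash
python3 - <<'E'
from h import *
np.set_printoptions(precision=2,suppress=True)
s=ctrl.sense();print(s["position"],s["wrist_force"])
a=ctrl.capture("scene");cv2.imwrite("pics/s5f.png",a);d=np.abs(a.astype(float)-cv2.imread("pics/s4f.png")).mean(2)
print(d[270:340,330:400].mean(), d[380:470,500:630].mean())
for th in np.arange(1.7,-.01,-.1): print(round(th,2),rel(ctr(th),178))
E
```

```text
[620.36  57.58 178.62] [0.37 0.19 0.1 ]
7.949115646258503 1.9167521367521367
1.7 [-0.02  0.03  0.02]
1.6 [ 0.01 -0.32  0.02]
1.5 [ 0.07 -0.67  0.02]
1.4 [ 0.17 -1.01  0.02]
1.3 [ 0.31 -1.35  0.02]
1.2 [ 0.48 -1.67  0.02]
1.1 [ 0.68 -1.98  0.02]
1.0 [ 0.92 -2.27  0.02]
0.9 [ 1.2  -2.54  0.02]
0.8 [ 1.5  -2.78  0.02]
0.7 [ 1.82 -2.99  0.02]
0.6 [ 2.18 -3.16  0.02]
0.5 [ 2.55 -3.29  0.02]
0.4 [ 2.93 -3.39  0.02]
0.3 [ 3.31 -3.44  0.02]
0.2 [ 3.64 -3.46  0.02]
0.1 [ 3.98 -3.45  0.02]
-0.0 [ 4.31 -3.41  0.02]
```

Call:
apply_moves:
  linear:
    - [-0.01,-0.14,0]
    - [0.01,-0.32,0]
    - [0.04,-0.5,0]
    - [0.07,-0.67,0]
    - [0.12,-0.84,0]
    - [0.17,-1.01,0]
    - [0.24,-1.18,0]
    - [0.31,-1.35,0]
    - [0.39,-1.51,0]
    - [0.48,-1.67,0]
  turn:
    - [0,0,0]
    - [0,0,0]
    - [0,0,0]
    - [0,0,0]
    - [0,0,0]
    - [0,0,0]
    - [0,0,0]
    - [0,0,0]
    - [0,0,0]
    - [0,0,0]
  hand: [0,0,0,0,0,0,0,0,0,0]

```text
time_s: 19.77
position: [551.9, 71.1, 178.7]
ee_rot: [2.12, 2.318, 0.0]
wrist_force: [0.4, 0.9, 0.5]
gripper_width: 0.0
gripper_force: 0.1
```

Call:
apply_moves:
  linear:
    - [0.1,-0.16,0]
    - [0.2,-0.31,0]
    - [0.32,-0.46,0]
    - [0.44,-0.6,0]
    - [0.58,-0.73,0]
    - [0.72,-0.87,0]
    - [0.87,-0.99,0]
    - [1.02,-1.11,0]
    - [1.18,-1.22,0]
    - [1.34,-1.32,0]
  turn:
    - [0,0,0]
    - [0,0,0]
    - [0,0,0]
    - [0,0,0]
    - [0,0,0]
    - [0,0,0]
    - [0,0,0]
    - [0,0,0]
    - [0,0,0]
    - [0,0,0]
  hand: [0,0,0,0,0,0,0,0,0,0]

```text
time_s: 20.6
position: [494.7, 120.2, 178.7]
ee_rot: [2.12, 2.319, 0.0]
wrist_force: [-0.4, 0.3, 0.2]
gripper_width: 0.0
gripper_force: 0.1
```

```bash
python3 - <<'E'
from h import *
np.set_printoptions(precision=2,suppress=True)
s=ctrl.sense();print(s["position"],s["wrist_force"])
for th in np.arange(.7,-.01,-.05): print(round(th,2),rel(ctr(th),178))
E
```

```text
[494.71 120.2  178.7 ] [-0.41  0.34  0.23]
0.7 [-0.01 -0.02  0.02]
0.65 [ 0.16 -0.11  0.02]
0.6 [ 0.34 -0.19  0.02]
0.55 [ 0.52 -0.26  0.02]
0.5 [ 0.71 -0.33  0.02]
0.45 [ 0.9  -0.38  0.02]
0.4 [ 1.1  -0.42  0.02]
0.35 [ 1.29 -0.45  0.02]
0.3 [ 1.47 -0.47  0.02]
0.25 [ 1.64 -0.49  0.02]
0.2 [ 1.81 -0.49  0.02]
0.15 [ 1.97 -0.49  0.02]
0.1 [ 2.14 -0.48  0.02]
0.05 [ 2.31 -0.47  0.02]
-0.0 [ 2.48 -0.44  0.02]
```

Call:
apply_moves:
  linear:
    - [0.16,-0.11,0]
    - [0.34,-0.19,0]
    - [0.52,-0.26,0]
    - [0.71,-0.33,0]
    - [0.9,-0.38,0]
    - [1.09,-0.42,0]
    - [1.27,-0.45,0]
    - [1.44,-0.47,0]
    - [1.58,-0.49,0]
    - [1.7,-0.49,0]
  turn:
    - [0,0,0]
    - [0,0,0]
    - [0,0,0]
    - [0,0,0]
    - [0,0,0]
    - [0,0,0]
    - [0,0,0]
    - [0,0,0]
    - [0,0,0]
    - [0,0,0]
  hand: [0,0,0,0,0,0,0,0,0,0]

```text
time_s: 21.43
position: [469.4, 186.3, 178.7]
ee_rot: [-2.119, -2.319, 0.0]
wrist_force: [0.0, 0.4, -0.5]
gripper_width: -0.1
gripper_force: 0.1
```

Call:
apply_moves:
  linear:
    - [0.08,0,0]
    - [0.16,0,0]
    - [0.24,0,0]
    - [0.32,0,0]
    - [0.4,0.01,0]
    - [0.48,0.01,0]
    - [0.55,0.02,0]
    - [0.61,0.03,0]
    - [0.66,0.03,0]
    - [0.69,0.03,0]
  turn:
    - [0,0,0]
    - [0,0,0]
    - [0,0,0]
    - [0,0,0]
    - [0,0,0]
    - [0,0,0]
    - [0,0,0]
    - [0,0,0]
    - [0,0,0]
    - [0,0,0]
  hand: [0,0,0,0,0,0,0,0,0,0]

```text
time_s: 22.27
position: [468.3, 213.5, 178.7]
ee_rot: [-2.12, -2.319, -0.0]
wrist_force: [-0.7, -0.8, 0.0]
gripper_width: 0.0
gripper_force: 0.0
```

```bash
python3 - <<'E'
from h import *
np.set_printoptions(precision=2,suppress=True)
s=ctrl.sense();print(s["position"],s["wrist_force"])
for th in (.1,.05,0,-.05): print(round(th,2),rel(ctr(th),178))
E
```

```text
[468.35 213.46 178.68] [-0.71 -0.85  0.02]
0.1 [-0.24 -0.03  0.02]
0.05 [-0.07 -0.02  0.02]
0 [0.1  0.01 0.02]
-0.05 [0.26 0.04 0.02]
```

Slow final press in 1 mm steps until bumper contact.

Call:
apply_moves:
  linear:
    - [0.025,0,0]
    - [0.05,0,0]
    - [0.05,0,0]
  turn:
    - [0,0,0]
    - [0,0,0]
    - [0,0,0]
  hand: [0,0,0]

```text
time_s: 22.52
position: [468.1, 215.3, 178.7]
ee_rot: [-2.12, -2.319, -0.0]
wrist_force: [-0.3, -0.7, -0.2]
gripper_width: -0.5
gripper_force: 0.0
```

Call:
apply_moves:
  linear:
    - [0.025,0,0]
    - [0.05,0,0]
    - [0.05,0,0]
  turn:
    - [0,0,0]
    - [0,0,0]
    - [0,0,0]
  hand: [0,0,0]

```text
time_s: 22.77
position: [468.0, 217.3, 178.7]
ee_rot: [-2.12, -2.319, -0.0]
wrist_force: [0.3, 0.1, 0.6]
gripper_width: -0.2
gripper_force: 0.0
```

Call:
apply_moves:
  linear:
    - [0.025,0,0]
    - [0.025,0,0]
    - [0.025,0,0]
  turn:
    - [0,0,0]
    - [0,0,0]
    - [0,0,0]
  hand: [0,0,0]

```text
time_s: 23.02
position: [467.9, 218.2, 178.7]
ee_rot: [2.12, 2.319, -0.0]
wrist_force: [-0.6, -0.3, -0.1]
gripper_width: 0.0
gripper_force: 0.0
```

Call:
apply_moves:
  linear:
    - [0.025,0,0]
    - [0.05,0,0]
    - [0.05,0,0]
  turn:
    - [0,0,0]
    - [0,0,0]
    - [0,0,0]
  hand: [0,0,0]

```text
time_s: 23.27
position: [467.8, 219.6, 178.6]
ee_rot: [2.12, 2.318, -0.001]
wrist_force: [-0.9, -2.4, 1.0]
gripper_width: -0.1
gripper_force: 1.1
```

```bash
python3 - <<'E'
from h import *
tub()
a=ctrl.capture("scene");b=ctrl.capture("top");cv2.imwrite("pics/s6f.png",a);cv2.imwrite("pics/t6f.png",b)
r=lambda i,f:cv2.resize(i,None,fx=f,fy=f,interpolation=cv2.INTER_CUBIC)
o=np.zeros((560,790,3),np.uint8);o[:,:390]=r(b[170:310,125:222.__int__()],4)[:560,:390] if 0 else cv2.resize(b[170:310,125:222],(390,560),interpolation=cv2.INTER_CUBIC)
o[:,400:]=cv2.resize(a[190:330,410:508],(390,560),interpolation=cv2.INTER_CUBIC)
cv2.imwrite("pics/v10.png",o)
E
```

```text
File "<stdin>", line 5
    o=np.zeros((560,790,3),np.uint8);o[:,:390]=r(b[170:310,125:222.__int__()],4)[:560,:390] if 0 else cv2.resize(b[170:310,125:222],(390,560),interpolation=cv2.INTER_CUBIC)
                                                                  ^
SyntaxError: invalid decimal literal
```

Call:
apply_moves:
  linear:
    - [0,0,0]
    - [0,0,0]
    - [0,0,0]
    - [-0.03,0,0]
    - [-0.06,0,0]
    - [-0.1,0,0]
    - [-0.2,0,0]
    - [-0.4,0,0]
    - [-0.8,0,0]
    - [-1.2,0,0]
  turn:
    - [0,0,0]
    - [0,0,0]
    - [0,0,0]
    - [0,0,0]
    - [0,0,0]
    - [0,0,0]
    - [0,0,0]
    - [0,0,0]
    - [0,0,0]
    - [0,0,0]
  hand: [0,0,0,0,0,0,0,0,0,0]

```text
time_s: 24.1
position: [471.9, 171.7, 178.7]
ee_rot: [-2.119, -2.32, -0.0]
wrist_force: [1.0, 0.7, 0.0]
gripper_width: -0.2
gripper_force: 0.0
```

Call:
apply_moves:
  linear:
    - [-0.5,0,-0.4]
    - [-1,0,-0.8]
    - [-1.8,0,-1.4]
    - [-2.5,0,-2]
    - [-3.2,0,-2.4]
    - [-3.8,0,-2.6]
    - [-4,0,-2.6]
    - [-4,0,-2.6]
    - [-4,0,-2.6]
    - [-4,0,-2.6]
  turn:
    - [0,0,0]
    - [0,0,0]
    - [0,0,0]
    - [0,0,0]
    - [0,0,0]
    - [0,0,0]
    - [0,0,0]
    - [0,0,0]
    - [0,0,0]
    - [0,0,0]
  hand: [0,0,0,0,0,0,0,0,0,0]

```text
time_s: 24.93
position: [485.8, 14.4, 282.0]
ee_rot: [-2.117, -2.319, 0.0]
wrist_force: [-0.5, 0.1, -0.1]
gripper_width: 0.2
gripper_force: 0.0
```

```bash
python3 - <<'E'
from h import *
a=ctrl.capture("scene");b=ctrl.capture("top")
o=np.zeros((560,790,3),np.uint8);o[:,:390]=cv2.resize(b[170:310,125:222],(390,560),interpolation=cv2.INTER_CUBIC)
o[:,400:]=cv2.resize(a[190:330,410:508],(390,560),interpolation=cv2.INTER_CUBIC)
cv2.imwrite("pics/v10.png",o)
P=H_=None
S=np.array([530.8,309.0,1.333])
q=place(S,[(-89,-94,208),(-77,-94,208),(-89,112,208),(-77,112,208),(-107,94,118)])
print((proj("top",q)-[125,170])*[390/97,4])
E
```

```text
[[282.88571482 145.9196651 ]
 [262.29844315 141.2467315 ]
 [195.97197293 500.44024547]
 [175.17386741 495.68608735]
 [270.36583675 469.02180872]]
```

View pics/v10.png

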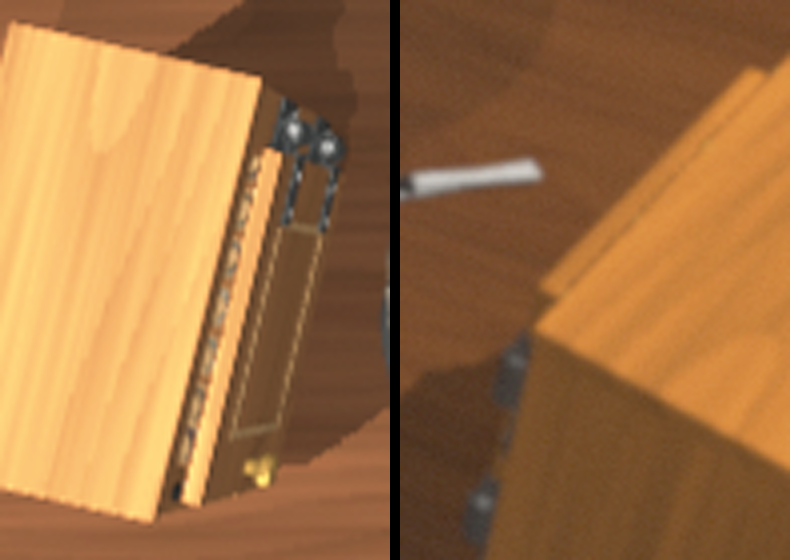

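Call:
apply_moves:
  linear:
    - [0,0,0]
    - [0,0,0]
    - [0,0,0]
    - [0,0,0]
    - [0,0,0]
    - [0,0,0]
    - [0,0,0]
    - [0,0,0]
    - [0,0,0]
    - [0,0,0]
  turn:
    - [0,0,0]
    - [0,0,0]
    - [0,0,0]
    - [0,0,0]
    - [0,0,0]
    - [0,0,0]
    - [0,0,0]
    - [0,0,0]
    - [0,0,0]
    - [0,0,0]
  hand: [0,0,0,0,0,0,0,0,0,0]

```text
time_s: 25.87
position: [486.3, 12.9, 282.7]
ee_rot: [2.12, 2.319, 0.0]
wrist_force: [-0.3, 0.5, 0.1]
gripper_width: 0.2
gripper_force: 0.0
```

```bash
python3 - <<'E'
from h import *
b=ctrl.capture("top")
o=cv2.imread("pics/v10.png")[:,:390]; n=cv2.resize(b[170:310,125:222],(390,560),interpolation=cv2.INTER_CUBIC)
g=lambda i:np.float32(cv2.cvtColor(i,cv2.COLOR_BGR2GRAY))
for nm,(y0,y1,x0,x1) in dict(free=(380,510,180,290),cab=(20,500,0,150)).items():
    print(nm,np.abs(g(o)-g(n))[y0:y1,x0:x1].mean(),cv2.phaseCorrelate(g(o)[y0:y1,x0:x1].copy(),g(n)[y0:y1,x0:x1].copy()))
E
```

```text
free 0.3755944 ((-0.007376718158567996, 0.5198361794852815), 0.9955781377980738)
cab 0.2912222 ((-0.0064256889279619145, -0.00029086393541888356), 0.9318117270999484)
```

Door is at rest, shut and let go; handing in.

```bash
python3 -c "
from rig import ctrl
print(ctrl.close_job())"
```

```text
the job is handed in; nothing more can be done
None
```

The door is hung with both sockets home on the pins, let go and swung shut, with the arm clear and the job handed in at about 26 s. The last pictures show it at rest about 0.02 rad from the face; the judge's result was not returned.

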